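Draw the beaker carrier out of the draught guard and shut it

TASK

The steel beaker carrier lies crosswise inside the low draught guard, its long bar caught behind the front wall. Slide it along the bench, upright and without lifting it, turning it as it comes so that it passes lengthwise through the front opening, until all of it lies flat in front of the guard with at least a finger's width (1 cm) to spare. Then slide the guard's cover fully shut over the empty opening and leave the other things where they stand.

Things in the scene. Friction and masses are not known exactly. Their poses are not given: they have to be found in the camera images.
- guard: Draught guard, fixed: low box of 4 mm aluminium walls under a clear roof (underside 20 mm, top 24 mm above the bench), no floor. Origin on the bench, middle of the front opening, in the outer front face; +x into the guard (turned up to 0.2 rad from the robot's x), +y left. Footprint x 0 to 130 mm, y -185 to +135 mm. Opening y -45 to +45 mm; inner back wall at x 126, inner left wall at y 131 mm.
- slot_back (a point): Middle of the back edge of the guard's roof slot, at guard x = 100 mm, y = 0, on the roof's top. The slot is as wide as the front opening (90 mm), joins it and is open to the front, so that the tall holder can pass while the low bar stays under the roof.
- carrier: Loose steel beaker carrier, 0.5 to 0.8 kg: a cup-like round holder (outside diameter 66 mm, inside 56, height 50, open top, inner floor 8 mm up) with a flat bar 36 mm wide, 8 mm thick at its foot. Origin at the centre of the holder's underside; +x along the bar, whose end is 112 mm away. At the start the holder stands in the roof slot and the bar points roughly to the guard's +y under the roof.
- holder_rim (a point): Centre of the holder's open top, 50 mm above the underside; at the start about 50 mm behind the front face. The carrier slides with 4 to 10 N and turns freely about closed fingertips set down inside the holder; drawn out, and outside slantwise to the guard's -y, its bar swings round the opening's left edge and trails behind. Pulled hard while it binds, the holder tips.
- bar_corner_a (a point): One corner of the free end of the carrier's bar: 112 mm along the carrier's +x, 18 mm to its +y, top face.
- bar_corner_b (a point): The other corner of the free end of the carrier's bar: 112 mm along +x, 18 mm to -y, top face.
- cover (a joint): Sliding aluminium cover of the guard: plate 114 x 100 mm, top 30 mm above the bench, and a front skirt down to 3 mm, 6 to 10 mm before the guard's front face. Value in m: 0 = fully shut (end stop), grows as it slides to the guard's -y, up to 0.13; starts at 0.10 to 0.13. It slides with about 2 N and stays where left.
- cover_handle (a point): Top centre of the cover's handle: an upright black fin 60 mm long along the guard's x, 10 mm thick along y, standing 25 mm above the cover, its top 55 mm above the bench. It lies at guard x = 50 mm, y = minus the cover's value.
- dish: Loose white ceramic bowl, 90 mm across, 30 mm high; origin under its centre. Bystander.
- weight: Loose steel calibration weight with a knob, 38 mm across, 62 mm high; origin under its centre. Bystander.
- jar: Loose amber glass jar, 56 mm across, 75 mm high; origin under its centre. Bystander.
- balance: Laboratory balance, fixed: 270 x 190 mm, 84 mm high over its round pan, to the left of the guard; origin under its centre. Bystander.

How it is judged (in metres and radians):
On the way, in this order (a step that is already met when the one before it is completed fails the run):
1. the whole carrier is out in front of the guard, flat on the bench, the cover still open (x of each of bar_corner_a, bar_corner_b in the frame of guard below -0.01 m and x of holder_rim in the frame of guard below -0.043 m and angle between carrier's own z axis and vertical below 0.06 rad and height (world z) of carrier below 0.006 m and value of joint cover above 0.08 m), for 0.2 s.
2. the cover is shut (value of joint cover below 0.005 m), for 0.2 s.
At the end, for the whole second after the job is handed in: The carrier lies flat at rest on the bench in front of the guard, both corners of its bar at least 10 mm and the holder's centre at least 43 mm before the guard's front face (so every part is 10 mm clear); the cover is shut to within 5 mm (x of each of bar_corner_a, bar_corner_b in the frame of guard below -0.01 m and x of holder_rim in the frame of guard below -0.043 m and angle between carrier's own z axis and vertical below 0.06 rad and height (world z) of carrier below 0.006 m and value of joint cover below 0.005 m and linear speed of carrier below 0.02 m/s); the robot touches nothing.
It fails at once if the carrier is lifted more than 25 mm off the bench (height (world z) of carrier above 0.025 m).
It fails at once if the carrier is tipped by more than 0.35 rad (angle between carrier's own z axis and vertical above 0.35 rad).
It fails at once if the dish is moved more than 20 mm (distance of dish from where it was at the start of the episode above 0.02 m).
It fails at once if the weight is moved more than 20 mm (distance of weight from where it was at the start of the episode above 0.02 m).
It fails at once if the jar is moved more than 20 mm (distance of jar from where it was at the start of the episode above 0.02 m).
It also fails if it takes over 61 s, if anything falls off the work surface, if the arm or the gripper's body presses on something with over 40 N, if the wrist force passes 120 N, or if a joint passes its speed limit or range.

ROBOT

A 6-joint arm with a two-finger parallel gripper is mounted at the origin on the work surface. World frame = base frame: x ahead of the robot, y to its left, z up, the work surface at z = 0. Lengths are in m, angles in degrees, forces in N, time in s.
With the tool pointing down it reaches from about 0.25 to 0.725 m from the base axis. Payload 9.7 kg.
Tool frame: the origin (TCP) lies midway between the tips of the shut fingers; the grasp point (between the pads) lies 19 mm behind it; z points along the fingers, y is the line along which they close (so a half turn about z gives the same grasp; the last joint's range is limited). The gripper opens to 85 mm and grips with 20 to 120 N. Pads are 22 mm wide; open, the fingers measure 114 mm over their backs; the gripper's body (76 mm by 85 mm) begins 54 mm behind the grasp point. The pads swing forward as they close: fully open they stand 13 mm farther back than shut.
Start: joints at [73.625, 4.979, 10.078, 95.1, 0, 90], TCP at [0.155, 0.528, 0.231] pointing down, gripper open.
Joint ranges: [-179.16, 179.16], [-48.56, 103.87], [-65.8, 70.77], [-126.05, 130.52], [-82.76, 87.17], [-180, 180]. Speed limits (degrees/s): [127.2, 127.2, 147.25, 180, 180, 180].

INTERFACE

Orientations are given as [roll, pitch, yaw] about the fixed x, y, z axes, in that order (R = Rz(yaw) Ry(pitch) Rx(roll)).
In Python, from workcell import * gives the robot as it stands.
- The arm moves only by the tool servo_tool, never from a script. Its argument "moves" is a list of rows, each a list of 4 numbers: the shift along the world's x, y, z in shares of 50 cm (1.0 is 50 cm), then the turn about the world's z in a scale on which 1.0 is 45 degrees. A call has 1 to 20 rows; each row is the pose to reach, as a shift and turn from the pose commanded when the call began; what a row does not reach only later rows make up. A row lasts 1/12 s, in which the tool goes at most 41.7 mm and 7.16 degrees, less where a joint would pass 70% of its speed; a pose out of reach is approached as far as the arm can. Shift and turn numbers lie between -1 and 1, and a call with a number outside is refused. A call with a gripper value outside its range is refused whole. "claw" is the closure, from 0 (fully open) to 1 (shut), set as the call begins (left out, the last holds). The fingers move at their own pace and stop on an object; "force" is the grip in N (left out, the last holds). Time passes only in rows, so rows that repeat a pose let the fingers close. It gives the time, the measured TCP pose, the force, the opening and the grip force at its end, in the units of the state.
- get_obs(): the state, without advancing time (a new reading comes with each control period).
- camera(name): name is "side" or "top"; returns the picture (400x640x3 uint8, red, green, blue); there is no depth.
- get_calibration(name): a dict with "fx", "fy", "cx", "cy" (pixels), "rvec" (rotation vector, rad) and "tvec" (3), from world to camera coordinates, as OpenCV has them. Camera axes: x right, y down, z forward; pixel columns grow to the right and rows downward; lengths in m; the calibration is good to about 2 mm. A picture is of the moment at which its call begins. get_calibration takes no time and is no camera call.
- job_done(): hands the job in; it is judged then, once.
The state is a dict: "time": time; "q": joint angles; "qd": joint speeds; "joint_efforts": joint torques, N m; "ee_pos": TCP position; "tcp_rot": TCP orientation; "wrist_force": force on the tool from outside, world axes, zero at the start; "torque": the same for the moment, N m; "opening": finger opening in m; "grasp_force": force on a finger pad.
Only numpy, scipy, OpenCV 4.12 (cv2) and the standard library are available. Lean on these libraries where they do the work, as an engineer would, in place of code of your own. Each camera call takes 0.05 s, during which the arm holds its last target. There are 200 camera calls.

## Working session

There is one attempt and no reset: what is moved stays moved. The work goes in short steps, Python scripts to look and compute and a tool call to move; the robot and the scene stay as the last step left them, time stands still between calls to the robot, and variables do not carry over. Pictures are saved under pics/ and viewed, at most 10 in all, crops included, and the job is handed in when it is done.

Besides the shell and the picture viewer there is one more tool, called after "Emit:" in YAML: its name, and indented under it one key for each argument. servo_tool: Moves the arm, as the interface text tells. Its arguments: {"type":"object","properties":{"moves":{"type":"array","items":{"type":"array","items":{"type":"number"}}},"claw":{"type":"number"},"force":{"type":"number"}},"required":["moves"]}

```bash
mkdir -p pics; python3 - <<'E'
from workcell import *
import cv2
for n in("top","side"):
    cv2.imwrite(f"pics/{n}0.png",camera(n)[:,:,::-1]); print(n,get_calibration(n))
o=get_obs();print(o["time"],o["ee_pos"],o["tcp_rot"],o["opening"])
E
```

```text
top {'fx': 458.256652699172, 'fy': 458.256652699172, 'cx': 321.56271897560123, 'cy': 190.51810016525255, 'rvec': array([ 2.14585366, -2.07909736,  0.21901829]), 'tvec': array([0.01176441, 0.55679622, 1.38152768])}
side {'fx': 501.8936089591991, 'fy': 501.8936089591991, 'cx': 313.5398054598527, 'cy': 200.7734037207497, 'rvec': array([ 0.69957218, -2.65318725,  1.10566996]), 'tvec': array([0.49001324, 0.24171478, 1.46234634])}
0.1 [0.15498146 0.52750248 0.23065668] [-1.79931764e+02 -1.81848277e-03  1.63625437e+02] 0.08542919557981006
```

View pics/top0.png

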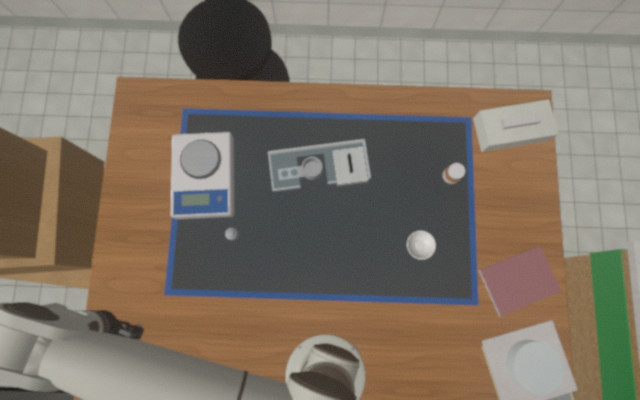

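View pics/side0.png

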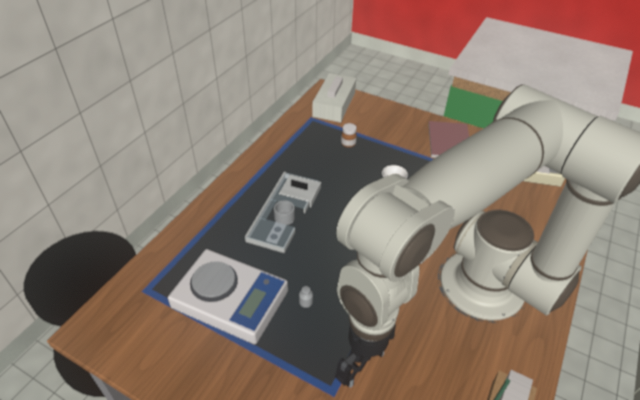

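The top view shows the guard at about (268–370, 140–190), the holder at (312,167), the fin at (350,162), the weight at (232,234), the dish at (421,245) and the jar at (453,173). I'll enlarge that area for corner picking.

```bash
cat > h.py <<'E'
import numpy as np, cv2
from workcell import *
def ray(n,u,v,z):
    c=get_calibration(n);R=cv2.Rodrigues(c["rvec"])[0];t=c["tvec"]
    d=R.T@np.array([(u-c["cx"])/c["fx"],(v-c["cy"])/c["fy"],1]);o=-R.T@t
    return o+d*(z-o[2])/d[2]
def proj(n,p):
    c=get_calibration(n);K=np.array([[c["fx"],0,c["cx"]],[0,c["fy"],c["cy"]],[0,0,1]])
    return cv2.projectPoints(np.array(p,float).reshape(-1,3),c["rvec"],c["tvec"],K,None)[0].reshape(-1,2)
E
python3 - <<'E'
import cv2,numpy as np
a=cv2.imread("pics/top0.png")[130:200,258:378]
a=cv2.resize(a,None,fx=6,fy=6,interpolation=cv2.INTER_CUBIC)
for i in range(0,120,10):
    cv2.putText(a,str(258+i),(i*6,10),0,.35,(0,255,255),1);cv2.line(a,(i*6,12),(i*6,18),(0,255,255),1)
for i in range(0,70,10):
    cv2.putText(a,str(130+i),(0,i*6+4),0,.35,(0,255,255),1)
cv2.imwrite("pics/top0c.png",a)
b=cv2.imread("pics/side0.png")[165:255,240:330]
cv2.imwrite("pics/side0c.png",cv2.resize(b,None,fx=6,fy=6,interpolation=cv2.INTER_CUBIC))
E
```

```text
(no output)
```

View pics/top0c.png

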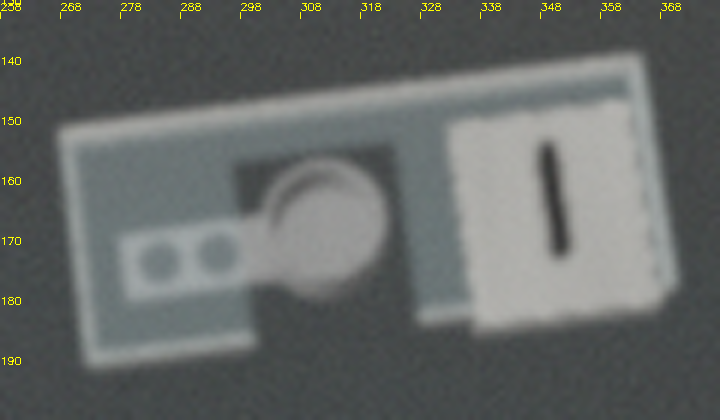

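View pics/side0c.png

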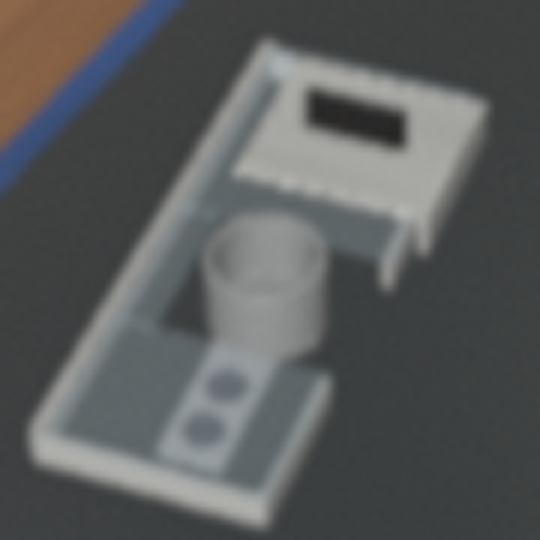

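The crops show the roof corners, slot, rim and fin clearly. I'll fit the guard frame to the picked corners at z = 24 mm and check the rim and fin.

```bash
cat > m.py <<'E'
from h import *
P=lambda x,y:(258+x/6-.4,130+y/6-.4)
S=lambda x,y:(240+x/6-.4,165+y/6-.4)
loc=np.array([[130,135],[0,135],[130,-185],[0,45],[100,45],[100,-45],[0,-45]])/1000.
px=[(60,130),(90,366),(642,55),(255,343),(234,163),(394,148),(415,322)]
W=np.array([ray("top",*P(*p),.024)[:2] for p in px])
a=loc-loc.mean(0);b=W-W.mean(0)
th=np.arctan2((a[:,0]*b[:,1]-a[:,1]*b[:,0]).sum(),(a*b).sum())
R=np.array([[np.cos(th),-np.sin(th)],[np.sin(th),np.cos(th)]]);t=W.mean(0)-R@loc.mean(0)
np.savez("g.npz",R=R,t=t,th=th)
if __name__=="__main__":
    print("th",th,"t",t,"res mm",((loc@R.T+t-W)*1000).round(1).tolist())
    G=lambda w:((w[:2]-t)@R*1000).round(1)
    print("rim top",G(ray("top",*P(325,222),.05)),"side",G(ray("side",*S(265,253),.05)))
    print("fin",G(ray("top",*P(554,199),.055)),"side",G(ray("side",*S(357,105),.055)))
    print("side cornerL front",G(ray("side",*S(268,507),.024)),"backL",G(ray("side",*S(33,437),.024)))
    for n,p in(("c1",(123,235)),("c2",(128,300))):print(n,G(ray("top",*P(*p),.008)))
    for n,u,z in(("weight",(232,234),.06),("dish",(421,245),.03),("jar",(456,170),.075),("balFR",(233,215),.06)):
        w=ray("top",*u,z);print(n,w[:2].round(3),G(w))
    print("rim world",ray("top",*P(325,222),.05), "fin world",ray("top",*P(554,199),.055))
E
python3 m.py
```

```text
th 0.1652085650194297 t [0.58102618 0.05499596] res mm [[-1.7, -0.5], [0.9, 1.4], [-2.1, 0.7], [0.3, 0.5], [-0.9, 1.4], [2.7, -0.6], [0.8, -2.8]]
rim top [54.3 -0.9] side [56.5 -3.1]
fin [  49.3 -123. ] side [  50.1 -123.6]
side cornerL front [ -2.2 138.7] backL [128.4 137.6]
c1 [ 72.8 108.9]
c2 [ 36.1 110.4]
weight [0.41 0.3 ] [-127.9  269.8]
dish [ 0.398 -0.287] [-236.8 -307. ]
jar [ 0.632 -0.39 ] [ -23.2 -447.1]
balFR [0.469 0.301] [-69.6 261.2]
rim world [0.63471756 0.06306585 0.05      ] fin world [ 0.64992271 -0.05820561  0.055     ]
```

Units first: shifts go in shares of 50 cm and turns go in shares of 45 degrees. So 48.1 cm / 50 = 0.962, -46.5 cm / 50 = -0.93, 0.45 rad / 0.7854 = 0.573.

Emit:
servo_tool:
  moves:
    - [0.06,-0.06,0,0.0382]
    - [0.12,-0.116,0,0.0764]
    - [0.18,-0.174,0,0.1273]
    - [0.24,-0.232,0,0.1655]
    - [0.3,-0.29,0,0.2037]
    - [0.36,-0.348,0,0.2419]
    - [0.42,-0.406,0,0.2801]
    - [0.48,-0.464,0,0.3183]
    - [0.54,-0.522,0,0.3565]
    - [0.6,-0.58,0,0.3947]
    - [0.66,-0.638,0,0.4329]
    - [0.72,-0.696,-0.02,0.4711]
    - [0.78,-0.754,-0.06,0.5093]
    - [0.84,-0.812,-0.1,0.5475]
    - [0.9,-0.87,-0.14,0.573]
    - [0.962,-0.93,-0.18,0.573]
    - [0.962,-0.93,-0.22,0.573]
    - [0.962,-0.93,-0.26,0.573]
    - [0.962,-0.93,-0.26,0.573]
    - [0.962,-0.93,-0.26,0.573]
  claw: 1

```text
time: 1.77
ee_pos: [0.6351, 0.0625, 0.1002]
tcp_rot: [180.0, -0.2, -170.6]
wrist_force: [0.4, 0.5, 1.4]
opening: -0.0001
grasp_force: 0.0
```

In the tool's units: -8.4 cm / 50 = -0.168, -7.5 cm / 50 = -0.15.

Emit:
servo_tool:
  moves:
    - [0.001,-0.001,-0.03,0]
    - [0.001,-0.001,-0.06,0]
    - [0.001,-0.001,-0.09,0]
    - [0.001,-0.001,-0.11,0]
    - [0.001,-0.001,-0.13,0]
    - [0.001,-0.001,-0.15,0]
    - [0.001,-0.001,-0.168,0]
    - [0.001,-0.001,-0.168,0]

```text
time: 2.43
ee_pos: [0.6357, 0.0623, 0.0156]
tcp_rot: [180.0, -0.1, -170.6]
wrist_force: [-1.2, 0.1, -1.1]
opening: 0.0004
grasp_force: 0.0
```

```bash
python3 - <<'E'
from workcell import *
import cv2
r=[]
a=camera("top")[120:220,248:398,::-1];b=camera("side")[160:260,230:380,::-1]
r=[cv2.resize(x,None,fx=5,fy=5,interpolation=cv2.INTER_CUBIC) for x in(a,b)]
cv2.imwrite("pics/e.png",cv2.resize(cv2.hconcat(r),(800,267)))
E
```

```text
(no output)
```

View pics/e.png

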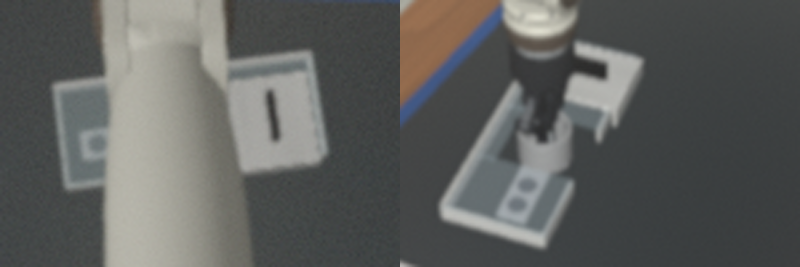

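The side view shows the fingers standing inside the holder. Now pulling along the guard's -x.

In the tool's units: -4.8 cm / 50 = -0.096, -4.4 cm / 50 = -0.088.

Emit:
servo_tool:
  moves:
    - [-0.008,-0.0014,0,0]
    - [-0.016,-0.0026,0,0]
    - [-0.024,-0.004,0,0]
    - [-0.032,-0.0054,0,0]
    - [-0.04,-0.0066,0,0]
    - [-0.048,-0.008,0,0]
    - [-0.056,-0.0094,0,0]
    - [-0.064,-0.0106,0,0]
    - [-0.072,-0.012,0,0]
    - [-0.08,-0.0134,0,0]
    - [-0.088,-0.0146,0,0]
    - [-0.096,-0.016,0,0]

```text
time: 3.53
ee_pos: [0.5883, 0.0541, 0.0174]
tcp_rot: [-180.0, 0.0, -170.6]
wrist_force: [3.7, 0.7, 1.8]
opening: 0.0
grasp_force: 1.5
```

In the tool's units: -2.4 cm / 50 = -0.048, -1.8 cm / 50 = -0.036.

Emit:
servo_tool:
  moves:
    - [-0.006,-0.001,-0.002,0]
    - [-0.012,-0.002,-0.002,0]
    - [-0.018,-0.003,-0.002,0]
    - [-0.024,-0.004,-0.002,0]
    - [-0.03,-0.005,-0.002,0]
    - [-0.036,-0.006,-0.002,0]
    - [-0.042,-0.007,-0.002,0]
    - [-0.048,-0.008,-0.002,0]

```text
time: 4.2
ee_pos: [0.5641, 0.05, 0.0161]
tcp_rot: [-180.0, -0.0, -170.6]
wrist_force: [3.2, -1.0, 0.2]
opening: 0.0002
grasp_force: 1.2
```

```bash
cat > v.py <<'E'
import sys,cv2
from workcell import *
x=camera("side")[160:280,230:390,::-1]
cv2.imwrite(sys.argv[1],cv2.resize(x,None,fx=4,fy=4,interpolation=cv2.INTER_CUBIC))
E
python3 v.py pics/s1.png
```

```text
(no output)
```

View pics/s1.png

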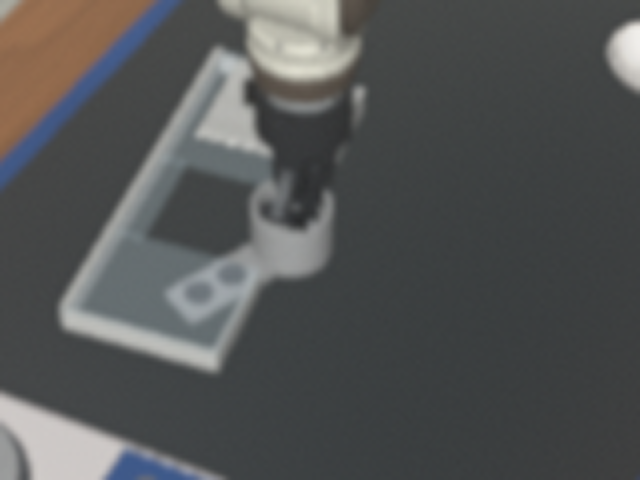

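The carrier is turning around the left jamb as wanted: its bar slants into the guard and the holder is in the opening. I'll keep pulling.

In the tool's units: -8 cm / 50 = -0.16, -7.6 cm / 50 = -0.152.

Emit:
servo_tool:
  moves:
    - [-0.008,-0.0014,0,0]
    - [-0.016,-0.0026,0,0]
    - [-0.024,-0.004,0,0]
    - [-0.032,-0.0054,0,0]
    - [-0.04,-0.0066,0,0]
    - [-0.048,-0.008,0,0]
    - [-0.056,-0.0094,0,0]
    - [-0.064,-0.0106,0,0]
    - [-0.072,-0.012,0,0]
    - [-0.08,-0.0134,0,0]
    - [-0.088,-0.0146,0,0]
    - [-0.096,-0.016,0,0]
    - [-0.104,-0.0174,0,0]
    - [-0.112,-0.0186,0,0]
    - [-0.12,-0.02,0,0]
    - [-0.128,-0.0214,0,0]
    - [-0.136,-0.0226,0,0]
    - [-0.144,-0.024,0,0]
    - [-0.152,-0.0254,0,0]
    - [-0.16,-0.0266,0,0]

```text
time: 5.92
ee_pos: [0.4841, 0.0368, 0.0163]
tcp_rot: [-180.0, -0.0, -170.6]
wrist_force: [3.1, 0.4, -0.0]
opening: 0.0
grasp_force: 1.2
```

In the tool's units: -8 cm / 50 = -0.16, -1.2 cm / 50 = -0.024.

Emit:
servo_tool:
  moves:
    - [-0.008,-0.0014,0,0]
    - [-0.016,-0.0026,0,0]
    - [-0.024,-0.004,0,0]
    - [-0.032,-0.0054,0,0]
    - [-0.04,-0.0066,0,0]
    - [-0.048,-0.008,0,0]
    - [-0.056,-0.0094,0,0]
    - [-0.064,-0.0106,0,0]
    - [-0.072,-0.012,0,0]
    - [-0.08,-0.0134,0,0]
    - [-0.088,-0.0146,0,0]
    - [-0.096,-0.016,0,0]
    - [-0.104,-0.0174,0,0]
    - [-0.112,-0.0186,0,0]
    - [-0.12,-0.02,0,0]
    - [-0.128,-0.0214,0,0]
    - [-0.136,-0.0226,0,0]
    - [-0.144,-0.024,0,0]
    - [-0.152,-0.0254,0,0]
    - [-0.16,-0.0266,0,0]

```text
time: 7.58
ee_pos: [0.4041, 0.0235, 0.0163]
tcp_rot: [180.0, -0.0, -170.6]
wrist_force: [2.1, 0.3, -0.3]
opening: 0.0
grasp_force: 1.3
```

```bash
python3 v.py pics/s2.png
```

```text
(no output)
```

View pics/s2.png

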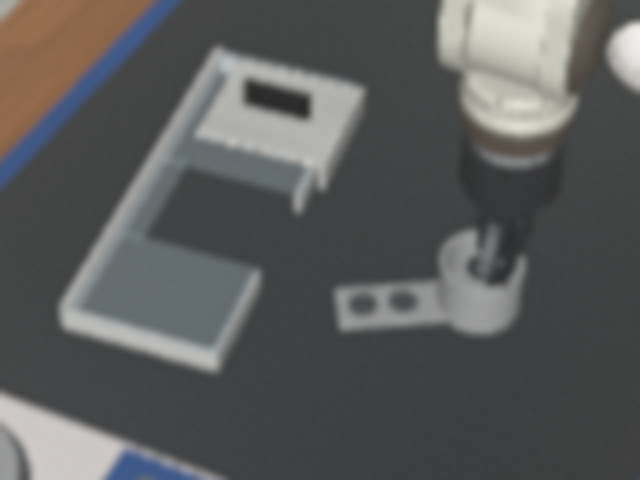

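The carrier is fully out with its bar trailing; the free end's corners are at crop (335,287) and (340,330).

```bash
python3 - <<'E'
from h import *
g=np.load("g.npz");G=lambda w:((w[:2]-g["t"])@g["R"]*1000).round(1)
S=lambda x,y:(230+x/4-.4,160+y/4-.4)
for p,z in(((335,287),.008),((340,328),.008),((482,263),.05),((278,99),.055)):print(G(ray("side",*S(*p),z)))
E
```

```text
[-55.6  27.4]
[-73.6  66. ]
[-165.9   -0.3]
[  46.2 -113.3]
```

In the tool's units: 9 cm / 50 = 0.18, 0.05 cm / 50 = 0.001.

Emit:
servo_tool:
  moves:
    - [0.006,0.001,0,0]
    - [0.014,0.002,0,0]
    - [0.014,0.002,0.01,0]
    - [0.014,0.002,0.03,0]
    - [0.014,0.002,0.06,0]
    - [0.014,0.002,0.1,0]
    - [0.014,0.002,0.14,0]
    - [0.014,0.002,0.18,0]

```text
time: 8.3
ee_pos: [0.4115, 0.0246, 0.108]
tcp_rot: [180.0, 0.0, -170.6]
wrist_force: [-0.1, 0.9, 0.5]
opening: 0.0002
grasp_force: 0.0
```

In the tool's units: 24.5 cm / 50 = 0.49, -11.9 cm / 50 = -0.238.

Emit:
servo_tool:
  moves:
    - [0.05,-0.024,0,0]
    - [0.1,-0.048,0,0]
    - [0.15,-0.072,0,0]
    - [0.2,-0.096,0,0]
    - [0.25,-0.12,0,0]
    - [0.3,-0.144,0,0]
    - [0.35,-0.168,0,0]
    - [0.4,-0.192,0,0]
    - [0.45,-0.216,0,0]
    - [0.49,-0.238,0,0]
    - [0.49,-0.238,-0.03,0]
    - [0.49,-0.238,-0.07,0]
    - [0.49,-0.238,-0.11,0]
    - [0.49,-0.238,-0.136,0]
    - [0.49,-0.238,-0.136,0]

```text
time: 9.55
ee_pos: [0.655, -0.0941, 0.0352]
tcp_rot: [179.9, -0.3, -170.6]
wrist_force: [-0.7, 1.1, -0.9]
opening: -0.0002
grasp_force: 0.0
```

In the tool's units: 12 cm / 50 = 0.24, -1.1 cm / 50 = -0.022.

Emit:
servo_tool:
  moves:
    - [-0.002,0.012,0,0]
    - [-0.004,0.024,0,0]
    - [-0.006,0.036,0,0]
    - [-0.008,0.048,0,0]
    - [-0.01,0.06,0,0]
    - [-0.012,0.072,0,0]
    - [-0.014,0.084,0,0]
    - [-0.016,0.096,0,0]
    - [-0.018,0.108,0,0]
    - [-0.02,0.12,0,0]
    - [-0.022,0.132,0,0]
    - [-0.024,0.144,0,0]
    - [-0.026,0.156,0,0]
    - [-0.028,0.168,0,0]
    - [-0.03,0.18,0,0]
    - [-0.032,0.192,0,0]
    - [-0.034,0.204,0,0]
    - [-0.036,0.216,0,0]
    - [-0.038,0.228,0,0]
    - [-0.04,0.24,0,0]

```text
time: 11.22
ee_pos: [0.6364, 0.0262, 0.0382]
tcp_rot: [180.0, -0.0, -170.6]
wrist_force: [0.2, -2.8, 1.7]
opening: 0.0003
grasp_force: 0.9
```

In the tool's units: 1.6 cm / 50 = 0.032, 1.4 cm / 50 = 0.028.

Emit:
servo_tool:
  moves:
    - [-0.001,0.006,0,0]
    - [-0.002,0.012,0,0]
    - [-0.003,0.018,0,0]
    - [-0.004,0.024,0,0]
    - [-0.0046,0.028,0,0]
    - [-0.0054,0.032,0,0]

```text
time: 11.72
ee_pos: [0.6338, 0.0417, 0.0382]
tcp_rot: [-180.0, -0.0, -170.6]
wrist_force: [-0.3, -1.4, 1.2]
opening: 0.0002
grasp_force: 0.8
```

In the tool's units: 0.3 cm / 50 = 0.006, 0.15 cm / 50 = 0.003.

Emit:
servo_tool:
  moves:
    - [-0.0006,0.003,0,0]
    - [-0.001,0.006,0,0]

```text
time: 11.88
ee_pos: [0.6334, 0.0443, 0.0382]
tcp_rot: [-180.0, -0.0, -170.6]
wrist_force: [-0.4, -10.7, -0.1]
opening: -0.0001
grasp_force: 5.4
```

The force jumped to 11 N, so the cover seems to be at its end stop. I'll press a little more, then retreat and look.

In the tool's units: 0.1 cm / 50 = 0.002, -0.02 cm / 50 = -0.0004.

Emit:
servo_tool:
  moves:
    - [-0.0004,0.002,0,0]
    - [-0.0004,0.002,0,0]
    - [-0.0004,0.002,0,0]

```text
time: 12.13
ee_pos: [0.6334, 0.0443, 0.0383]
tcp_rot: [-179.9, -0.0, -170.7]
wrist_force: [0.3, -8.3, 0.9]
opening: -0.0
grasp_force: 4.1
```

In the tool's units: -22 cm / 50 = -0.44, -19 cm / 50 = -0.38.

Emit:
servo_tool:
  moves:
    - [0.003,-0.02,0,0]
    - [0.006,-0.04,0,0]
    - [0.006,-0.04,0.04,0]
    - [0.006,-0.04,0.1,0]
    - [0.006,-0.08,0.16,0]
    - [0.006,-0.14,0.2,0]
    - [0.006,-0.2,0.24,0]
    - [0.006,-0.26,0.28,0]
    - [0.006,-0.32,0.28,0]
    - [0.006,-0.38,0.28,0]
    - [0.006,-0.44,0.28,0]
    - [0.006,-0.44,0.28,0]
    - [0.006,-0.44,0.28,0]

```text
time: 13.22
ee_pos: [0.6358, -0.1765, 0.1778]
tcp_rot: [180.0, -0.0, -170.8]
wrist_force: [0.3, 0.7, -0.9]
opening: 0.0003
grasp_force: 0.0
```

```bash
python3 - <<'E'
import cv2
from workcell import *
a=camera("top")[130:270,250:390,::-1];b=camera("side")[160:300,230:370,::-1]
cv2.imwrite("pics/f.png",cv2.resize(cv2.hconcat([a,b]),(800,400),interpolation=cv2.INTER_CUBIC))
E
```

```text
(no output)
```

View pics/f.png

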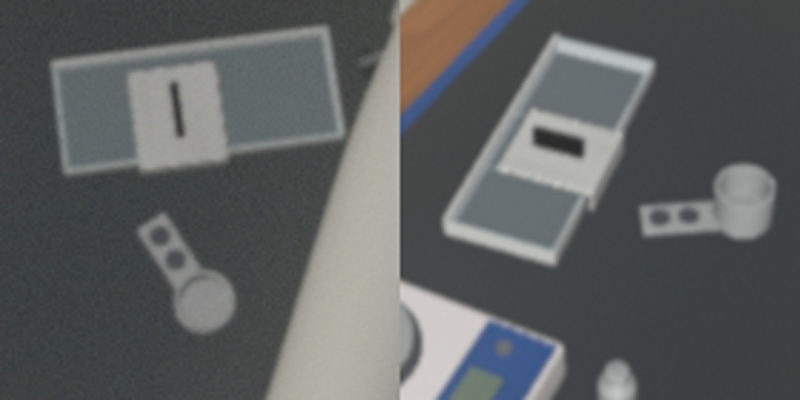

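The cover sits over the opening, with the fin at crop (177,110). The carrier lies flat, well in front.

```bash
python3 - <<'E'
from h import *
g=np.load("g.npz");G=lambda w:((w[:2]-g["t"])@g["R"]*1000).round(1)
f=G(ray("top",250+177*.35-.3,130+110*.35-.3,.055));print(f)
if abs(f[1])<6: print(job_done())
E
```

```text
[47.8  0.3]
the job is handed in; nothing more can be done
None
```

The carrier lies flat about 5 cm clear in front of the guard, the cover is shut against its end stop (fin measured within 1 mm of its shut position), and the job was handed in at about 13 s without touching the other things.

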